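# Click the hole punch's paper stop into the orange notch

### The arm

A 6-joint arm with a two-finger parallel gripper is mounted at the origin on a cart in front of the work surface, level with it; the furniture and walls round the work are solid. World frame = base frame: x ahead of the robot, y to its left, z up, the work surface at z = 0. Lengths are in m, angles in rad, forces in N, time in s.
With the tool pointing down it reaches from about 0.225 to 0.875 m from the base axis. Payload 3.4 kg.
Tool frame: the origin (TCP) lies on the centre line of the jaws, within the pads' length; the fingertips stand 22 mm ahead of it and the grasp point (between the pads) lies 3 mm ahead of it; z points along the fingers, y is the line along which they close (so a half turn about z gives the same grasp; the last joint's range is limited). The gripper opens to 85 mm and grips with 20 to 120 N. Pads are 22 mm wide; open, the fingers measure 114 mm over their backs; the gripper's body (76 mm by 85 mm) begins 54 mm behind the grasp point. The pads swing forward as they close: fully open they stand 13 mm farther back than shut.
Start: joints at [-0.121, 0.276, 1.505, -0, 1.361, -0.121], TCP at [0.575, -0, 0.253] pointing down, gripper open.
Joint ranges: [-2.89, 2.89], [-0.75, 2.08], [0.22, 2.7], [-1.18, 4.32], [0.11, 2.71], [-2.7, 2.7]. Speed limits (rad/s): [2.57, 2.57, 3.14, 3.14, 3.14, 3.14].

### API

Orientations are given as a unit quaternion [w, x, y, z].
In Python, from rig import manip, eyes, probe_bus, job gives the robot as it stands (manip), with the cameras (eyes), the readings (probe_bus) and the job (job).
- The arm moves only by the shell command python3 steer.py 'ROWS' [OPENING] [FORCE]. ROWS is a JSON list of rows, 1 to 5 of them, each an object with the fields x, y, z (the shift in m), twist (a turn about the tool's z in rad); a field left out counts as zero; each row shifts and turns the commanded pose from where the row before left it, along the tool's axes as they then stand; what a row does not reach is not made up. A row lasts 1/12 s, in which the tool goes at most 0.0417 m and 0.125 rad, less where a joint would pass 70% of its speed; a pose out of reach is approached as far as the arm can. OPENING is the finger opening in m, set as the command begins (- or left out keeps the last). The fingers move at their own pace and stop on an object; FORCE is the grip in N (left out, the last holds). Time passes only in rows, so rows that do not move let the fingers close. It prints the time, the measured TCP pose, the force, the opening and the grip force at its end. Input that does not fit is refused with a message, and nothing moves.
- probe_bus.get_state(): the state, without advancing time (a new reading comes with each control period).
- eyes.get_image(name): name is "scene" or "side" or "wrist"; returns a dict with "img" (480x640x3 uint8, red, green, blue), "camera_matrix" (3x3 intrinsics, pixels), "T" (4x4, takes a point from camera to world coordinates); the wrist camera has in their place "hand_eye" (4x4, takes a point from camera to tool coordinates, whose origin is the TCP and whose axes are the flange's). Camera axes: x right, y down, z forward; pixel columns grow to the right and rows downward; lengths in m; the calibration is good to about 2 mm. A picture is of the moment at which its call begins: read the wrist's pose just before it. There is no depth.
- job.sign_off(): hands the job in; it is judged then, once.
The state is a dict: "clock": time; "qpos": joint angles; "qd": joint speeds; "effort": joint torques, N m; "position": TCP position; "ee_rot": TCP orientation; "contact_force": force on the tool from outside, world axes, zero at the start; "moment": the same for the moment, N m; "width": finger opening in m; "gripper_force": force on a finger pad.
Only numpy, scipy, OpenCV 4.12 (cv2) and the standard library are available. Lean on these libraries where they do the work, as an engineer would, in place of code of your own. Each camera call takes 0.05 s, during which the arm holds its last target. There are 200 camera calls.

### The job

Set up the hole punch for the next sheets: push its white sliding paper stop along the rail until it clicks into the notch at the orange tab, then take the hand away so that the stop stays seated there by itself. Only push the stop from the side with the fingers - do not grip or squeeze it between them - and leave the glass, the eraser and the binder clip where they are.

Things in the scene. Friction and masses are not known exactly. Their poses are not given: they have to be found in the camera images.
- board: Grey board, 150 x 400 x 12 mm (its x, y, z), fixed to the desk; origin at the centre of its underside; its x points away from the robot, its y to the left along the rail. The steel rail (22 mm wide, top 24 mm above the desk) lies at board x = +40 mm, from board y = -183 to +43 mm, with three notches across it at board y = -130, -65 and -10 mm, a coloured tab behind each.
- paper_stop (a joint): Place of the white paper stop on the rail, m: 0 right end, 0.19 left (punch) end. Its middle is at board y = this - 0.165; the notches are at 0.035, 0.100, 0.155. It begins between the first two, so orange may lie either way, perhaps past the middle notch. It slides with 2 to 3 N, snaps into a notch by itself within 3 mm (force dips); leaving it takes about 12 N. It stays on the rail.
- stop_pin (a joint): Height of the sprung pin under the paper stop, m: 0 while it rides on top of the rail, about -0.003 when it has dropped fully into a notch.
- stop_left_push (a point): Point on the left face (board +y, punch side) of the paper stop, 48 mm above the desk, at board x = -10 mm: push here to move the stop right. The stop is a white upright bar across the rail, 122 mm along board x (centred on the board), 18 mm thick along board y; its side plates span 27 to 64 mm above the desk, its narrower top edge is 67.5 mm high.
- stop_right_push (a point): The same point on the right face (board -y) of the paper stop, 18 mm from the left one: push here to move the stop left (board +y).
- pointer_tip (a point): Tip of the small dark pointer at the far end of the paper stop, in line with the stop's middle, 24 mm above the desk; it stands at a tab's middle line when the stop is in that tab's notch.
- tab_orange: Orange tab, 20 x 16 x 8 mm (its x, y, z), fixed on the board behind the rail at one of the three notches (board x = +64.5 mm); origin at the centre of its underside, 12 mm above the desk; axes as the board's; its middle line (its y = 0) marks the notch. A blue and a green tab mark the other two notches; which colour is where changes.
- tab_blue: Blue tab, same size, at another notch.
- tab_green: Green tab, same size, at another notch.
- coffee_glass: Glass with milky coffee, 78 mm across and 88 mm high, standing loose just beyond the right end of the board; origin at the centre of its underside.
- eraser: Black and white eraser, 19 x 46 x 12 mm, loose on the desk behind the board; origin at the centre of its underside.
- binder_clip: Black binder clip with wire loops, 22 x 32 x 35 mm, loose on the desk behind the board on its left half; origin at the centre of its underside.
- punch: Black two-hole punch fixed on the left end of the board (board y from +74 to +186 mm), its top 56 mm above the desk; origin under it, on the board.

How it is judged:
By the outcome, as a careful person would: the job done as asked, in the order asked, and still so for the second after the job is handed in, with the robot touching nothing.
It also fails if it takes over 38 s, if anything falls off the work surface, if the arm or the gripper's body presses on something with over 40 N, if the wrist force passes 120 N, or if a joint passes its speed limit or range.

## Working session

There is one attempt and no reset: what is moved stays moved. The work goes in short steps, Python scripts to look and compute and a shell command to move; the robot and the scene stay as the last step left them, time stands still between calls to the robot, and variables do not carry over. Pictures are saved under pics/ and viewed, at most 10 in all, crops included, and the job is handed in when it is done.

```bash
mkdir -p pics; ls
python3 - <<'E'
from rig import manip, eyes, probe_bus, job
import cv2,numpy as np
s=probe_bus.get_state();print(s)
for n in("scene","side"):
    d=eyes.get_image(n);cv2.imwrite(f"pics/{n}0.png",d["img"][:,:,::-1]);np.savez(f"pics/{n}0.npz",**{k:v for k,v in d.items()})
    print(n,d["camera_matrix"].round(1).tolist(),d["T"].round(3).tolist())
E
```

```text
pics
rig.py
steer.py
{'clock': 0.0, 'qpos': array([-1.20991967e-01,  2.76603260e-01,  1.50614097e+00, -1.27821383e-05,
        1.36070058e+00, -1.20994942e-01]), 'qd': array([-0.00276772, -0.00084338,  0.00028196, -0.00045821, -0.00084905,
        0.00075552]), 'effort': array([ 6.20495921e-04, -4.16768074e+01, -2.45808578e+01, -1.52056768e-04,
        1.11346930e-02,  1.69860516e-05]), 'position': array([5.74507789e-01, 5.47626966e-05, 2.52431841e-01]), 'ee_rot': array([-7.25236119e-04,  7.07104480e-01,  7.07108476e-01, -5.75933299e-04]), 'contact_force': array([0.09718808, 0.2126063 , 0.20208896]), 'moment': array([-0.00737011,  0.01642011,  0.00220466]), 'gripper_force': 0.0, 'width': 0.0855402178984283}
scene [[593.1, 0.0, 315.0], [0.0, 593.1, 239.7], [0.0, 0.0, 1.0]] [[-0.589, -0.462, 0.663, -0.319], [-0.808, 0.343, -0.479, 0.609], [-0.007, -0.818, -0.575, 0.86], [0.0, 0.0, 0.0, 1.0]]
side [[471.0, 0.0, 314.9], [0.0, 471.0, 241.4], [0.0, 0.0, 1.0]] [[0.837, -0.397, 0.376, 0.279], [-0.547, -0.616, 0.567, -0.541], [0.007, -0.68, -0.733, 0.712], [0.0, 0.0, 0.0, 1.0]]
```

View pics/scene0.png

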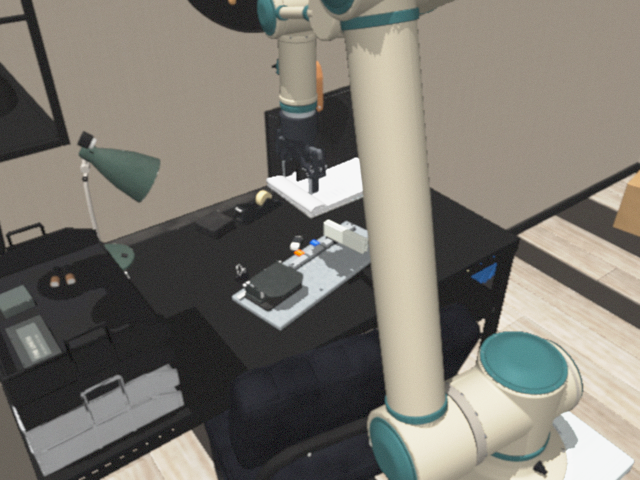

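View pics/side0.png

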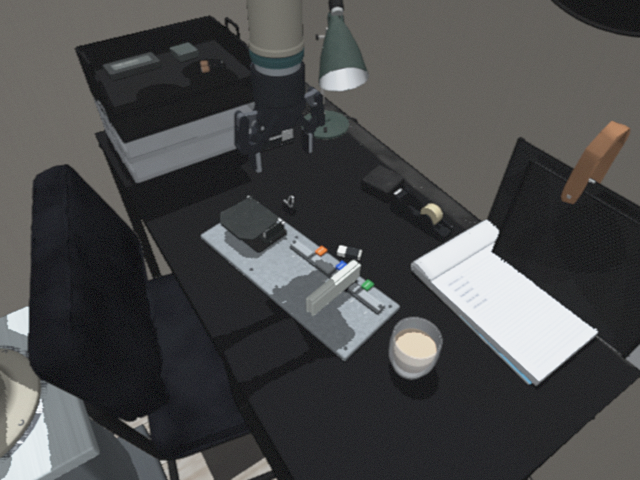

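Both views show the tabs in the order punch, orange (side px 321,250), blue (341,267), green (368,286). The white stop (335,290) is between blue and green, so it has to be pushed left, past blue. Next I'll measure.

```bash
cat > h.py <<'E'
import numpy as np,cv2
def ray(K,T,p):
    d=T[:3,:3]@np.linalg.inv(K)@np.array([p[0],p[1],1.]);return T[:3,3],d/np.linalg.norm(d)
def plane(K,T,p,z):
    o,d=ray(K,T,p);return o+d*(z-o[2])/d[2]
def tri(rs):
    A=sum(np.eye(3)-np.outer(d,d) for o,d in rs);b=sum((np.eye(3)-np.outer(d,d))@o for o,d in rs)
    x=np.linalg.solve(A,b);return x,[np.linalg.norm(np.cross(x-o,d)) for o,d in rs]
R={'orange':((5,150,120),(18,255,255)),'blue':((105,150,80),(125,255,255)),'green':((55,120,60),(80,255,255))}
def blobs(img,c,roi):
    h=cv2.cvtColor(img,cv2.COLOR_RGB2HSV);m=cv2.inRange(h,*map(np.array,R[c]))
    k=np.zeros_like(m);x0,y0,x1,y1=roi;k[y0:y1,x0:x1]=1;m=m*k
    n,l,s,ce=cv2.connectedComponentsWithStats(m)
    return [(s[i,4],ce[i]) for i in range(1,n) if s[i,4]>8]
E
python3 - <<'E'
from h import *
S=np.load("pics/scene0.npz");D=np.load("pics/side0.npz")
for c in R:
    a=blobs(S["img"],c,(230,210,375,320));b=blobs(D["img"],c,(200,190,410,360));print(c,a,b)
    for _,p in b:print(' side plane z.018',plane(D["camera_matrix"],D["T"],p,.018).round(4))
    if a and b:
        a=max(a,key=lambda t:t[0])[1];b=max(b,key=lambda t:t[0])[1]
        print(tri([ray(S["camera_matrix"],S["T"],a),ray(D["camera_matrix"],D["T"],b)]))
# board corners (side)
for p in[(201,237),(345,357),(399,305),(255,197)]:print(p,plane(D["camera_matrix"],D["T"],p,.012).round(4))
x=D["img"][220:370,190:460];cv2.imwrite("pics/c1.png",cv2.resize(x,None,fx=2.9,fy=2.9,interpolation=cv2.INTER_CUBIC)[:,:,::-1])
E
```

```text
orange [(np.int32(28), array([298.14285714, 252.14285714]))] [(np.int32(54), array([321.18518519, 250.5       ]))]
 side plane z.018 [ 0.6325 -0.032   0.018 ]
(array([ 0.63476596, -0.02976387,  0.01625976]), [np.float64(0.001273862840955628), np.float64(0.001273862840955473)])
blue [(np.int32(35), array([313.62857143, 242.02857143]))] [(np.int32(43), array([340.65116279, 264.41860465]))]
 side plane z.018 [ 0.6441 -0.0822  0.018 ]
(array([ 0.64440161, -0.08224351,  0.01887667]), [np.float64(0.0007007221115568845), np.float64(0.0007007221115569286)])
green [] [(np.int32(58), array([367.65517241, 284.79310345]))]
 side plane z.018 [ 0.6577 -0.1496  0.018 ]
(201, 237) [0.4499 0.136  0.012 ]
(345, 357) [ 0.5379 -0.2452  0.012 ]
(399, 305) [ 0.6805 -0.2134  0.012 ]
(255, 197) [0.6004 0.1844 0.012 ]
```

View pics/c1.png

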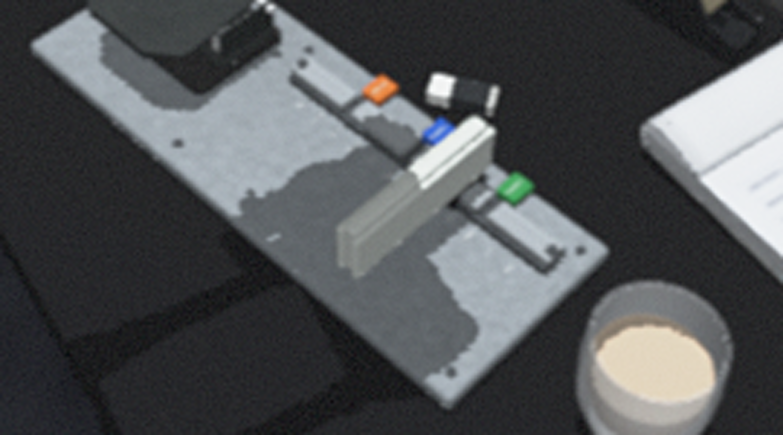

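The crop confirms it: the stop's top edge runs from about (345,226) to (487,122) in crop pixels, and it stands just right of blue. The tab spacing and corners give a yaw of about 0.212 and a board origin of about (0.567,-0.035), which agree with each other. I'll refine this with the wrist camera.

```bash
cat >> h.py <<'E'
from scipy.spatial.transform import Rotation as Ro
def wrist(name):
    from rig import manip, eyes, probe_bus, job
    s=probe_bus.get_state();d=eyes.get_image("wrist")
    W=np.eye(4);W[:3,:3]=Ro.from_quat(np.roll(s["ee_rot"],-1)).as_matrix();W[:3,3]=s["position"]
    T=W@d["hand_eye"];cv2.imwrite(f"pics/{name}.png",d["img"][:,:,::-1]);np.savez(f"pics/{name}.npz",img=d["img"],K=d["camera_matrix"],T=T)
    return d["img"],d["camera_matrix"],T
O=np.array([.567,-.0352]);B=np.array([[np.cos(.212),np.sin(.212)],[-np.sin(.212),np.cos(.212)]])
def brd(p):return (B@(np.asarray(p)[:2]-O)).round(4)
E
python3 - <<'E'
from h import *
D=np.load("pics/side0.npz")
for c in[(345,226),(487,122)]:print('stop top side',brd(plane(D["camera_matrix"],D["T"],(190+c[0]/2.9,220+c[1]/2.9),.0675)))
i,K,T=wrist("w0");print(K.round(1).tolist(),T.round(3).tolist())
for c in R:
    for n,p in blobs(i,c,(0,0,640,480)):print(c,n,p.round(1),plane(K,T,p,.018).round(4),brd(plane(K,T,p,.018)))
E
```

```text
stop top side [-0.0587 -0.1008]
stop top side [ 0.0592 -0.1069]
[[359.8, 0.0, 327.3], [0.0, 359.8, 238.3], [0.0, 0.0, 1.0]] [[1.0, -0.001, -0.001, 0.574], [-0.001, -0.945, -0.328, 0.085], [-0.001, 0.328, -0.945, 0.374], [0.0, 0.0, 0.0, 1.0]]
orange 49 [379.7 227.8] [ 0.628  -0.0271  0.018 ] [ 0.0614 -0.0049]
blue 235 [391.9 277.8] [ 0.6441 -0.084   0.018 ] [ 0.0651 -0.064 ]
green 115 [405.2 327.2] [ 0.6628 -0.1462  0.018 ] [ 0.0703 -0.1287]
```

View pics/w0.png

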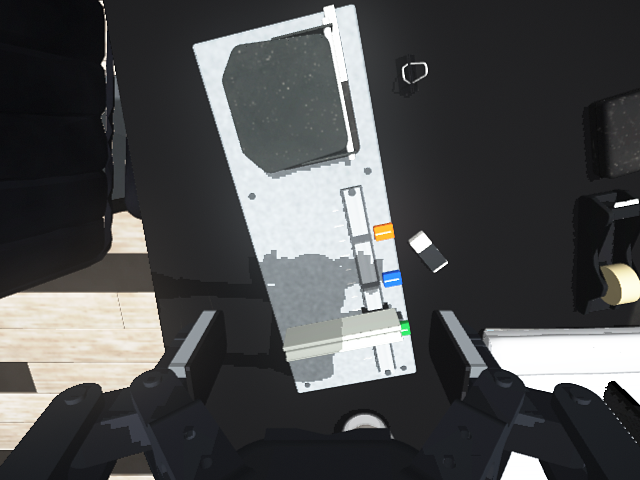

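The wrist view agrees: the orange tab is at (383,232), blue (391,278), green (405,328), and the stop's top edge runs from (287,352) to (400,330), between blue and green. I'll close the fingers, turn into line with the board and travel to the stop's right side while still high.

```bash
python3 steer.py '[{"twist": -0.106},{"twist": -0.106},{"x": -0.035,"y": -0.005},{"x": -0.035,"y": -0.005},{"x": -0.035,"y": -0.005}]' 0 20
python3 steer.py '[{"x": -0.035,"y": -0.005},{"x": -0.038,"y": -0.005},{"z": 0.03},{}]'
python3 - <<'E'
from h import *
from rig import manip, eyes, probe_bus, job
s=probe_bus.get_state();print(s["position"].round(4),brd(s["position"]),s["ee_rot"].round(3),s["contact_force"].round(2),s["width"],Ro.from_quat(np.roll(s["ee_rot"],-1)).as_matrix().round(3).tolist())
i,K,T=wrist("w1")
W=np.load("pics/w0.npz")
for p in[(287,352),(400,332)]:print('stop w0',brd(plane(W["K"],W["T"],p,.0675)))
print('orange w0',brd(plane(W["K"],W["T"],(383,232),.019)),'glass top mid',brd(plane(W["K"],W["T"],(362,425),.088)))
for c in R:
    for n,p in blobs(i,c,(0,0,640,480)):print(c,n,p.round(1),brd(plane(K,T,p,.018)))
E
```

```text
clock: 0.57
position: [0.5823, -0.1063, 0.2531]
ee_rot: [-0.0, 0.628, 0.779, -0.0]
contact_force: [-0.4, -0.6, -0.1]
width: 0.0259
gripper_force: 0.0
clock: 0.9
position: [0.5855, -0.1806, 0.2185]
ee_rot: [-0.004, 0.63, 0.777, -0.001]
contact_force: [-2.0, -0.3, -1.3]
width: -0.0003
gripper_force: 0.0
[ 0.5855 -0.1806  0.2185] [-0.0125 -0.146 ] [-0.004  0.63   0.777 -0.001] [-2.02 -0.34 -1.26] -0.00025710301580023466 [[-0.207, 0.978, -0.008], [0.978, 0.207, 0.003], [0.005, -0.007, -1.0]]
stop w0 [-0.0559 -0.0983]
stop w0 [ 0.0592 -0.099 ]
orange w0 [ 0.064  -0.0098] glass top mid [ 0.0031 -0.1864]
orange 487 [425.8  46.5] [ 0.0651 -0.01  ]
blue 400 [420.3 119. ] [ 0.0651 -0.065 ]
green 363 [414.9 194.3] [ 0.0652 -0.1298]
```

View pics/w1.png

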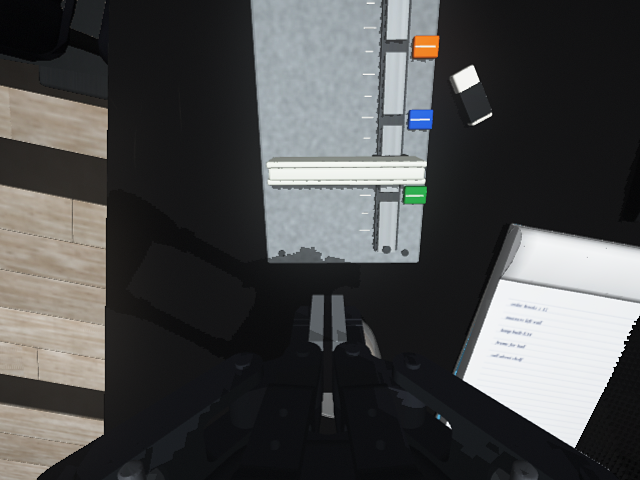

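The wrist now shows the stop's top centre line at row 173, columns 268–426. The tabs sit at board y -10, -65 and -130 mm within 0.2 mm, so the board frame is sound. Before descending I'll check the stop's height from two views and the clearance to the glass.

Run:
```python
from h import *
W=np.load("pics/w0.npz");V=np.load("pics/w1.npz");D=np.load("pics/side0.npz")
for a,c in[((400,331),(425,173)),((287,352),(268,173))]:
    x,e=tri([ray(W["K"],W["T"],a),ray(V["K"],V["T"],c)]);print('stop top',x.round(4),brd(x),np.round(e,4))
for c in[(268,173),(425,173)]:print('w1 stop',brd(plane(V["K"],V["T"],c,.0675)))
for p in[(390,336),(442,336),(416,319),(416,353)]:print('rim',brd(plane(D["camera_matrix"],D["T"],p,.088)))
```

```text
stop top [ 0.6485 -0.124   0.0595] [ 0.061 -0.104] [0.001 0.001]
stop top [ 0.5311 -0.1493  0.0592] [-0.0591 -0.104 ] [0.0007 0.0007]
w1 stop [-0.0584 -0.1026]
w1 stop [ 0.0598 -0.1031]
rim [-0.032  -0.2494]
rim [ 0.0241 -0.3056]
rim [ 0.021  -0.2591]
rim [-0.0276 -0.2949]
```

Stop middle is at board y ≈ -0.103, so its right face is at -0.112. The glass's near edge is at about -0.238, which is clear. Now I'll descend beside the stop to put the fingertips at about z 0.036.

```bash
python3 steer.py '[{"z": 0.04},{"z": 0.04},{"z": 0.04},{"z": 0.038},{}]'
python3 steer.py '[{"x": 0.008},{"x": 0.008},{}]'
python3 -c "
from h import *;from rig import manip, eyes, probe_bus, job;s=probe_bus.get_state();print(brd(s['position']),s['position'].round(4),(B@s['contact_force'][:2]).round(2))"
```

```text
clock: 1.37
position: [0.5832, -0.1759, 0.0591]
ee_rot: [-0.007, 0.628, 0.778, -0.002]
contact_force: [-1.9, 0.2, -0.4]
width: -0.0
gripper_force: 0.0
clock: 1.62
position: [0.5861, -0.162, 0.0685]
ee_rot: [0.002, 0.628, 0.778, 0.001]
contact_force: [-1.6, -0.3, 0.2]
width: -0.0001
gripper_force: 0.0
[-0.008 -0.128] [ 0.5861 -0.162   0.0685] [-1.6   0.04]
```

```bash
python3 steer.py '[{"z": 0.01},{"x": 0.004},{}]'
python3 steer.py '[{"x": 0.006},{"x": 0.006},{}]'
python3 -c "
from h import *;from rig import manip, eyes, probe_bus, job;s=probe_bus.get_state();print(brd(s['position']),s['position'].round(4),(B@s['contact_force'][:2]).round(2))"
```

```text
clock: 1.87
position: [0.5836, -0.1591, 0.0559]
ee_rot: [0.0, 0.628, 0.778, 0.0]
contact_force: [-0.5, -0.1, 0.4]
width: -0.0001
gripper_force: 0.0
clock: 2.12
position: [0.5814, -0.1475, 0.0558]
ee_rot: [0.0, 0.628, 0.778, 0.0]
contact_force: [-0.3, -1.5, 0.6]
width: -0.0002
gripper_force: 0.6
[-0.0096 -0.1128] [ 0.5814 -0.1475  0.0558] [-0.57 -1.38]
```

Light contact of 1.4 N. I'll push on towards blue and then measure how far the stop's middle is from the TCP.

```bash
python3 steer.py '[{"x": 0.005},{"x": 0.005},{"x": 0.005},{}]'
python3 - <<'E'
from h import *;from rig import manip, eyes, probe_bus, job;s=probe_bus.get_state();print(brd(s['position']),s['position'].round(4),(B@s['contact_force'][:2]).round(2))
i,K,T=wrist("w2")
for c in R:
    for n,p in blobs(i,c,(0,0,640,480)):print(c,n,p.round(1),brd(plane(K,T,p,.018)))
E
```

```text
clock: 2.45
position: [0.578, -0.1321, 0.0555]
ee_rot: [-0.0, 0.628, 0.778, 0.0]
contact_force: [-0.3, 0.1, 0.4]
width: -0.0003
gripper_force: 0.5
[-0.0096 -0.097 ] [ 0.578  -0.1321  0.0555] [-0.27  0.12]
orange 1822 [508.6 107.8] [ 0.0653 -0.01  ]
blue 1325 [490.1 231.5] [ 0.0655 -0.0639]
green 1162 [471.1 349.7] [ 0.0651 -0.1289]
```

View pics/w2.png

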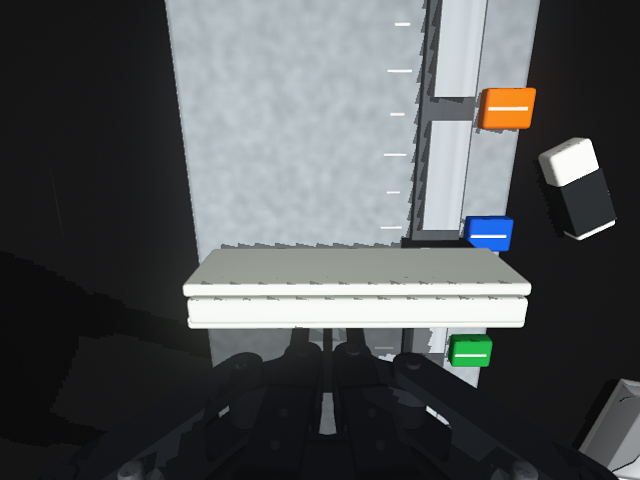

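The stop is just short of blue. Its left face's lower edge is at row 249 and upper edge at about row 284; the right top edge is at about row 326.

Run:
```python
from h import *
V=np.load("pics/w2.npz")
for p,z in[((350,249),.027),((350,284),.064),((350,297),.0675),((350,326),.064)]:print(p,brd(plane(V["K"],V["T"],p,z)))
```

```text
(350, 249) [ 0.0001 -0.069 ]
(350, 284) [-0.0022 -0.0679]
(350, 297) [-0.0023 -0.0711]
(350, 326) [-0.0018 -0.0848]
```

Offset stop middle − TCP ≈ 20 mm. That puts blue at TCP y ≈ -0.085 and orange at ≈ -0.030. I'll go on through blue.

```bash
cat > q.py <<'E'
from h import *;from rig import manip, eyes, probe_bus, job;s=probe_bus.get_state();print(brd(s['position']),s['position'][2].round(4),(B@s['contact_force'][:2]).round(2),s['gripper_force'])
E
python3 steer.py '[{"x": 0.005},{"x": 0.004},{}]'|tail -1; python3 q.py
python3 steer.py '[{"x": 0.003},{"x": 0.003},{}]'|tail -1; python3 q.py
python3 steer.py '[{"x": 0.003},{"x": 0.003},{}]'|tail -1; python3 q.py
python3 steer.py '[{"x": 0.003},{"x": 0.003},{}]'|tail -1; python3 q.py
```

```text
gripper_force: 0.0
[-0.01   -0.0877] 0.055 [0.63 0.46] 0.0
gripper_force: 4.0
[-0.0099 -0.0855] 0.0551 [-1.46 -8.12] 3.9953193068504333
gripper_force: 1.3
[-0.0099 -0.0775] 0.055 [ 0.3  -2.63] 1.3017819402739406
gripper_force: 0.8
[-0.01   -0.0703] 0.055 [-0.99 -1.85] 0.7700258446857333
```

It clicked into blue (force dip), took over 8 N to leave, and now slides at about 2 N. On towards orange, stopping about 8 mm short.

```bash
python3 steer.py '[{"x": 0.006},{"x": 0.006},{"x": 0.006},{"x": 0.006},{}]'|tail -1; python3 q.py
python3 steer.py '[{"x": 0.004},{"x": 0.004},{}]'|tail -1; python3 q.py
python3 steer.py '[{"x": 0.002},{},{}]'|tail -1; python3 q.py
```

```text
gripper_force: 0.0
[-0.0099 -0.0452] 0.0553 [-0.    0.05] 0.0
gripper_force: 0.1
[-0.0097 -0.0382] 0.0554 [ 0.28 -0.35] 0.1284421607851982
gripper_force: 0.1
[-0.0097 -0.0368] 0.0554 [-0.14 -0.89] 0.1002837996929884
```

```bash
for k in 1; do :; done
python3 steer.py '[{"x": 0.0015},{}]'|tail -1; python3 q.py
python3 steer.py '[{"x": 0.0015},{}]'|tail -1; python3 q.py
python3 - <<'E'
from h import *
i,K,T=wrist("w3")
for c in R:
    for n,p in blobs(i,c,(0,0,640,480)):print(c,n,p.round(1),brd(plane(K,T,p,.018)))
E
```

```text
gripper_force: 0.6
[-0.0096 -0.0357] 0.0554 [-2.03 -0.77] 0.5686851404607296
gripper_force: 0.0
[-0.0098 -0.0337] 0.0553 [-0.17  0.01] 0.0
orange 457 [494.2 239.8] [ 0.0678 -0.0046]
blue 1150 [471.4 347.2] [ 0.0648 -0.0639]
```

View pics/w3.png

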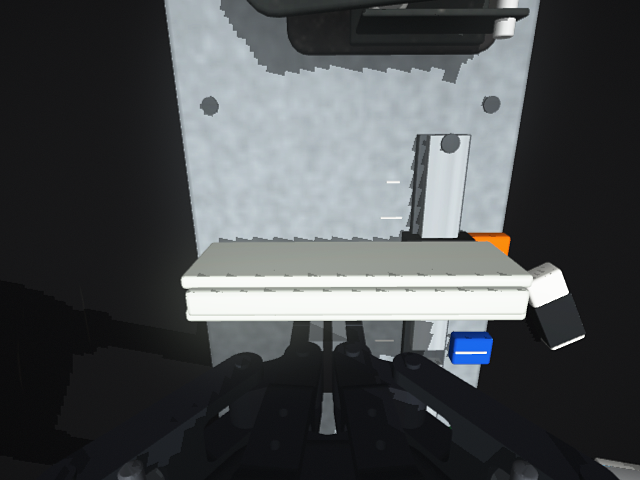

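Force dipped to zero. The stop now stands further ahead of the fingers than before (left lower edge row 242, upper row 277, right top row 319), so I'll compute its place.

Run:
```python
from h import *
V=np.load("pics/w3.npz")
for p,z in[((350,242),.027),((350,277),.064),((350,290),.0675),((350,319),.064)]:print(p,brd(plane(V["K"],V["T"],p,z)))
```

```text
(350, 242) [-0.0001 -0.0024]
(350, 277) [-0.0023 -0.0019]
(350, 290) [-0.0025 -0.0051]
(350, 319) [-0.002  -0.0185]
```

Stop middle is at board y ≈ -10.3 mm, and a gap of about 3 mm has opened in front of the fingers, so it has snapped into orange by itself. I'll back off, lift away and check.

```bash
python3 steer.py '[{"x": -0.015},{"x": -0.02},{"z": -0.04},{"z": -0.04},{"z": -0.04}]'|tail -1
python3 steer.py '[{"x": -0.03,"z": -0.03},{"x": -0.03},{},{}]'; python3 q.py
python3 - <<'E'
from h import *
i,K,T=wrist("w4")
for c in R:
    for n,p in blobs(i,c,(0,0,640,480)):print(c,n,p.round(1),brd(plane(K,T,p,.018)))
E
```

```text
gripper_force: 0.0
clock: 5.55
position: [0.5849, -0.1652, 0.2051]
ee_rot: [0.0, 0.629, 0.777, 0.0]
contact_force: [-0.4, 0.2, -0.5]
width: -0.0002
gripper_force: 0.0
[-0.0099 -0.1308] 0.2051 [-0.36  0.24] 0.0
orange 88 [432.7  66.1] [ 0.0724 -0.0116]
blue 452 [417.8 137.4] [ 0.065  -0.0651]
green 392 [412.4 213. ] [ 0.0653 -0.1296]
```

View pics/w4.png

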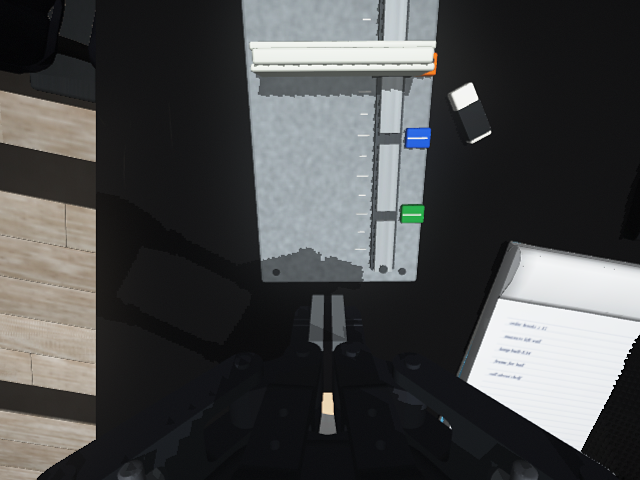

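The stop sits over the orange tab with its top centre at about row 57. The eraser is where it was, and the fingers are clear. One last number check before handing in.

Run:
```python
from h import *
V=np.load("pics/w4.npz")
for p,z in[((343,57),.0675),((343,43),.064),((343,71),.064)]:print(p,brd(plane(V["K"],V["T"],p,z)))
```

```text
(343, 57) [ 0.0005 -0.0115]
(343, 43) [ 0.0006 -0.0029]
(343, 71) [ 0.0008 -0.0194]
```

```bash
python3 -c "from rig import manip, eyes, probe_bus, job;print(job.sign_off())"
```

```text
the job is handed in; nothing more can be done
None
```

I pushed the paper stop left past blue and it snapped into the orange notch (measured within about 1 mm of it); I then backed the hand off to clear air and handed the job in at about 6 s. The seating is judged from the force dip and camera position; I did not test it with a nudge.

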